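# Size a spare cap and bring its bottle to the front of the carousel

## Task

A spare white bottle cap lies between the jaws of the cap gauge: gently slide the orange-gripped jaw shut until it presses on the cap, and leave it shut there; its pointer then stands on the colour (green, blue or red) of the bottle that the cap fits. Then turn the reagent carousel by the grey handle on top until the bottle with the cap of that colour stands right at the yellow front mark. Finish while still gripping the handle, holding the carousel still.

Things in the scene. Friction and masses are not known exactly. Their poses are not given: they have to be found in the camera images.
- gauge: Cap gauge: aluminium board 190 (x) x 210 (y) x 10 mm, fixed; place and yaw vary. Origin: centre of its underside. Along its -x edge a white scale with three 8 mm bands of colour. The fixed jaw is at the +y end, face at y = +45 mm, top z = 32 mm; the sliding jaw shuts towards +y. Two other caps lie parked at about x = +62, y = -60 and +50 mm; leave them alone.
- jaw (a joint): Sliding jaw, m: 0 wide open (66 mm between the faces), growing as it shuts along the gauge's +y; starts at 0 to 0.008. About 1.5 N of friction; stays where it is left. The black pointer is in line with the sliding face. Shut on a cap it reads about 0.042 (24 mm cap, green band), 0.034 (32 mm cap, blue band) or 0.026 (40 mm cap, red band).
- jaw_grip (a point): Point to grip on the orange fin of the sliding jaw, 60 mm above the worktop, moves with the jaw. Axes as the gauge. The fin is 14 mm thick along x, 24 mm along y, from z = 32 to 76 mm; held on its two x faces it can be pushed along +y with nothing in the way (keep fingertips above 34 mm).
- jaw_pad: Steel face plate of the sliding jaw, 46 x 6 x 18 mm, which presses on the cap. Origin in the plane of the face, at the height of the worktop; axes as the gauge.
- nest (a point): Point on the board between the jaws (gauge frame x = 0, y = 15 mm, z = 10 mm); the cap to be measured starts within 8 mm of it and lies loose on the board.
- cap_24: Loose white screw cap, 24 mm across, 16 mm high, 20 g, fits the green-capped bottle. Origin at the centre of its underside. Which of the three caps lies in the gauge varies. No more than 40 N may be put on it.
- cap_32: The same, 32 mm across, fits the blue-capped bottle.
- cap_40: The same, 40 mm across, fits the red-capped bottle.
- carousel: Fixed foot of the reagent carousel, a black disc; origin at the centre of its underside, on the turning axis. Its place and yaw vary, and gauge and carousel may change sides. A yellow arrow on a tongue at its -x side is the front mark; the tongue reaches 126 mm from the axis.
- turntable (a joint): Turning angle of the carousel, rad, counter-clockwise from above positive, no stops, about 0.06 N m of drag, stays where it is left. At 0 the blue-capped bottle is at the front mark, at +pi/2 the red-capped, at -pi/2 the green-capped; whole turns do not matter. Starts at 1.99 to 4.29 (cup side to the front).
- handle: Grey handle on the carousel's centre post, turning with it: a bar 56 mm long (its x) x 14 mm thick (its y) x 42 mm high. Origin at the centre of its underside, 150 mm above the worktop; its x axis is the carousel foot's turned by the turntable angle. The containers reach up to 140 mm; the turntable is 200 mm across.
- handle_grip (a point): Point to grip on the handle, on the turning axis, 176 mm above the worktop; axes as handle.
- front_mark (a point): The place where the foot of a bottle is when it stands right at the front mark: 64 mm from the axis on the carousel foot's -x side, 25 mm above the worktop.
- bottle_green_foot (a point): Centre of the foot of the small white bottle with the green cap (38 x 38 x 72 mm), fastened on the turntable.
- bottle_blue_foot (a point): Centre of the foot of the brown bottle with the blue cap (50 x 50 x 90 mm), fastened on the turntable.
- bottle_red_foot (a point): Centre of the foot of the large white bottle with the red cap (58 x 58 x 115 mm), fastened on the turntable. The fourth container is a squat red-lidded specimen cup, not wanted.
- lab_timer: Bystander: white lab timer, 51 x 62 x 36 mm, loose; origin at the centre of its underside. Leave it where it stands.
- marker_blue: Bystander: blue and white marker pen, 13 x 136 x 12 mm, loose; origin at the centre of its underside. Leave it where it lies.
Not all that is in view belongs to the job. Leave any black or turquoise look-alike of the cap_32 alone.

How it is judged:
By the outcome, as a careful person would: the job done as asked, in the order asked, and still so for the second after the job is handed in, while the arm keeps its last pose, push and grip.
It also fails if it takes over 72 s, if anything falls off the work surface, if the arm or the gripper's body presses on something with over 40 N, if the wrist force passes 120 N, or if a joint passes its speed limit or range.

## Robot

A 6-joint arm with a two-finger parallel gripper is mounted at the origin on a cart in front of the work surface, level with it; the furniture and walls round the work are solid. World frame = base frame: x ahead of the robot, y to its left, z up, the work surface at z = 0. Lengths are in m, angles in rad, forces in N, time in s.
With the tool pointing down it reaches from about 0.35 to 0.975 m from the base axis. Payload 4.9 kg.
Tool frame: the origin (TCP) lies midway between the tips of the shut fingers; the grasp point (between the pads) lies 19 mm behind it; z points along the fingers, y is the line along which they close (so a half turn about z gives the same grasp; the last joint's range is limited). The gripper opens to 85 mm and grips with 20 to 120 N. Pads are 22 mm wide; open, the fingers measure 114 mm over their backs; the gripper's body (76 mm by 85 mm) begins 54 mm behind the grasp point. The pads swing forward as they close: fully open they stand 13 mm farther back than shut.
Start: joints at [1.176, 0.053, 1.613, -0, 1.476, -0.119], TCP at [0.17, 0.601, 0.231] pointing down, gripper open.
Joint ranges: [-3.01, 3.01], [-1.01, 2.22], [0.06, 2.58], [-1.02, 4.17], [0.09, 2.62], [-3.14, 3.14]. Speed limits (rad/s): [2.57, 2.57, 3.14, 3.14, 3.14, 3.14].

## Interface

Orientations are given as a unit quaternion [w, x, y, z].
In Python, from plant import manip gives the robot as it stands.
- The arm moves only by the tool move_arm, never from a script. Its argument "increments" is one flat list of numbers, 5 for each row, row after row: the shift along the tool's x, y, z in mm, then the turn about the tool's z in rad, then the opening, from 0 (shut) to 1 (fully open). In form: [tx, ty, tz, spin, jaw, tx, ty, tz, spin, jaw, ...]. A call has 1 to 8 rows; each row shifts and turns the commanded pose from where the row before left it, along the tool's axes as they then stand; what a row does not reach is not made up. A row lasts 1/12 s, in which the tool goes at most 41.7 mm and 7.16 degrees, less where a joint would pass 70% of its speed; a pose out of reach is approached as far as the arm can. A call with a gripper value outside its range is refused whole. The fingers move at their own pace and stop on an object; the grip force is fixed at half the most. Time passes only in rows, so rows that do not move let the fingers close. It gives the time, the measured TCP pose, the force, the opening and the grip force at its end, in the units of the state.
- manip.state(): the state, without advancing time (a new reading comes with each control period).
- manip.grab_frame(name): name is "scene" or "top" or "wrist"; returns a dict with "image" (420x560x3 uint8, blue, green, red), "fov_y" (degrees; the focal length in pixels is half the picture's height over the tangent of half this angle, whatever the lens; pixels are square), "cx", "cy" (the principal point, pixels), "k1" (the pictures are not rectified: a ray, as slopes to the right and down, at radius r is drawn at 1 + k1 r^2 times it, then the intrinsics apply), "eye" and "rotation" of the camera in the world; the wrist camera has in their place "T_tool_cam" (4x4, takes a point from camera to tool coordinates, whose origin is the TCP and whose axes are the flange's). Camera axes: x right, y down, z forward; pixel columns grow to the right and rows downward; lengths in m; the calibration is good to about 2 mm. A picture is of the moment at which its call begins: read the wrist's pose just before it. There is no depth.
- manip.job_done(): hands the job in; it is judged then, once.
The state is a dict: "time": time; "joint_pos": joint angles; "joint_vel": joint speeds; "joint_efforts": joint torques, N m; "tool_pos": TCP position; "tool_rot": TCP orientation; "contact_force": force on the tool from outside, world axes, zero at the start; "ft_torque": the same for the moment, N m; "gripper_width": opening from 0.0 (shut) to 1.0 (fully open); "grasp_force": force on a finger pad.
Only numpy, scipy, OpenCV 4.12 (cv2) and the standard library are available. Lean on these libraries where they do the work, as an engineer would, in place of code of your own. Each camera call takes 0.05 s, during which the arm holds its last target. There are 200 camera calls.

## Working session

There is one attempt and no reset: what is moved stays moved. The work goes in short steps, Python scripts to look and compute and a tool call to move; the robot and the scene stay as the last step left them, time stands still between calls to the robot, and variables do not carry over. Pictures are saved under pics/ and viewed, at most 10 in all, crops included, and the job is handed in when it is done.

Besides the shell and the picture viewer there is one more tool, called after "Emit:" by a JSON object that holds its "name" and its "arguments". move_arm: Moves the arm, as the interface text tells. Its arguments: {"type":"object","properties":{"increments":{"type":"array"}},"required":["increments"]}

```bash
mkdir -p pics && cat > h.py <<'E'
import numpy as np, cv2, json
from plant import manip
from scipy.spatial.transform import Rotation as R
def cam(name):
    s=manip.state(); f=manip.grab_frame(name)
    fl=f["image"].shape[0]/2/np.tan(np.radians(f["fov_y"])/2)
    K=np.array([[fl,0,f["cx"]],[0,fl,f["cy"]],[0,0,1]]); D=np.array([f["k1"],0,0,0,0.])
    if name=="wrist":
        q=s["tool_rot"]; T=np.eye(4); T[:3,:3]=R.from_quat([q[1],q[2],q[3],q[0]]).as_matrix(); T[:3,3]=s["tool_pos"]
        T=T@np.array(f["T_tool_cam"]); eye,Rm=T[:3,3],T[:3,:3]
    else: eye=np.array(f["eye"]);Rm=np.array(f["rotation"])
    return dict(img=f["image"],K=K,D=D,eye=eye,R=Rm)
def ray(c,uv):
    p=cv2.undistortPoints(np.array([[uv]],float),c["K"],c["D"])[0,0]
    d=c["R"]@np.array([p[0],p[1],1]); return d/np.linalg.norm(d)
def atz(c,uv,z):
    d=ray(c,uv); return c["eye"]+d*(z-c["eye"][2])/d[2]
def tri(obs):
    A=np.zeros((3,3));b=np.zeros(3)
    for c,uv in obs:
        d=ray(c,uv);P=np.eye(3)-np.outer(d,d);A+=P;b+=P@c["eye"]
    x=np.linalg.solve(A,b); return x,[np.linalg.norm(np.cross(ray(c,uv),x-c["eye"])) for c,uv in obs]
def proj(c,X):
    Rt=c["R"].T; return cv2.projectPoints(np.atleast_2d(np.array(X,float)),cv2.Rodrigues(Rt)[0],-Rt@c["eye"],c["K"],c["D"])[0][:,0]
def save(c,n): np.save("pics/"+n+".npy",c,allow_pickle=True); cv2.imwrite("pics/"+n+".png",c["img"])
def load(n): return np.load("pics/"+n+".npy",allow_pickle=True).item()
E
python3 - <<'E'
from h import *
for n in("scene","top"):
    c=cam(n);save(c,n+"0");print(n,c["eye"],c["R"].round(3).tolist(),c["K"][0,0])
print(manip.state())
E
```

```text
scene [-0.15310851 -0.58419689  0.80135118] [-0.402, 0.813, -0.376, 0.191] 433.68095184684165
top [0.46149739 0.0058272  1.26062679] [0.023, -0.701, 0.713, -0.028] 503.5675794705835
{'time': 0.1, 'joint_pos': array([ 1.17599019e+00,  5.32869663e-02,  1.61416454e+00,  1.04537002e-05,
        1.47600650e+00, -1.19001658e-01]), 'joint_vel': array([ 0.00127873, -0.00079795, -0.00387445,  0.00156745, -0.00218793,
        0.00069467]), 'joint_efforts': array([ 6.18140803e-04, -3.94902241e+01, -3.71363640e+01, -1.12696482e-04,
        3.84905987e-03,  8.64376346e-06]), 'tool_pos': array([0.16997836, 0.60085141, 0.23018368]), 'tool_rot': array([-2.42013509e-04,  1.37466010e-01,  9.90506045e-01, -9.00745651e-04]), 'contact_force': array([-0.34846648, -0.73923759, -0.26863564]), 'ft_torque': array([-0.03004855, -0.03416835, -0.00907211]), 'grasp_force': 0.0, 'gripper_width': 1.0022682716715434}
```

View pics/scene0.png

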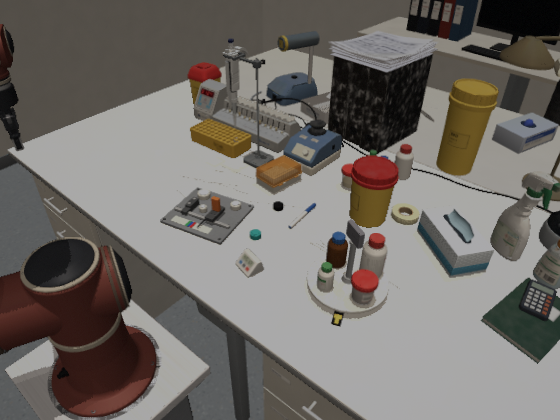

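View pics/top0.png

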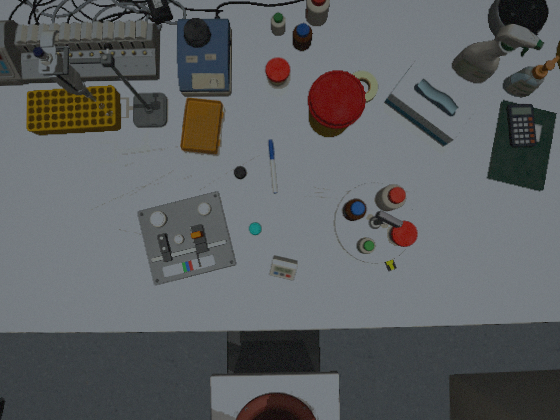

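The scene view shows the gauge at about (208,213), with its orange fin at (216,203). The carousel is at about (347,280), with its yellow mark at (338,318). The top view shows the gauge at (187,238), the orange fin at (197,235), a cap between the jaws at (179,239) and parked caps at (158,218) and (204,208). It also shows the carousel at (375,222), the mark at (390,265) and the grey handle at about (388,218).

Things that could be mistaken for the targets, in top-view pixels:
- **Caps:** black (240,172) and turquoise (255,228) look-alikes, plus the two parked caps.
- **Orange fin:** the orange boxes at (202,125) and (75,110).
- **Bottles:** the loose bottles at (278,20) and (302,35).

I choose the fin and cap on the gauge board and the handle on the carousel, and I'll check them in an enlarged crop.

```bash
sed -i 's|Rm=np.array(f\["rotation"\])|q=f["rotation"];Rm=R.from_quat([q[1],q[2],q[3],q[0]]).as_matrix()|' h.py && python3 - <<'E'
from h import *
for n in("scene","top"): save(cam(n),n+"1")
t=load("top1");s=load("scene1");print(t["R"].round(2).tolist(),s["R"].round(2).tolist())
def cr(c,x,y,w,h): return cv2.resize(c["img"][y:y+h,x:x+w],(400,300),interpolation=cv2.INTER_CUBIC)
a=np.vstack([np.hstack([cr(t,127,188,120,90+0),cr(t,325,178,120,90)]),np.hstack([cr(s,155,173,108,81),cr(s,290,213,120,90)])])
a=cv2.convertScaleAbs(a,alpha=1.3,beta=10);cv2.imwrite("pics/crop1.png",a)
E
```

```text
[[-0.02, -1.0, 0.07], [-1.0, 0.02, -0.01], [0.01, -0.07, -1.0]] [[0.65, -0.46, 0.61], [-0.76, -0.39, 0.51], [0.01, -0.8, -0.6]]
```

View pics/crop1.png

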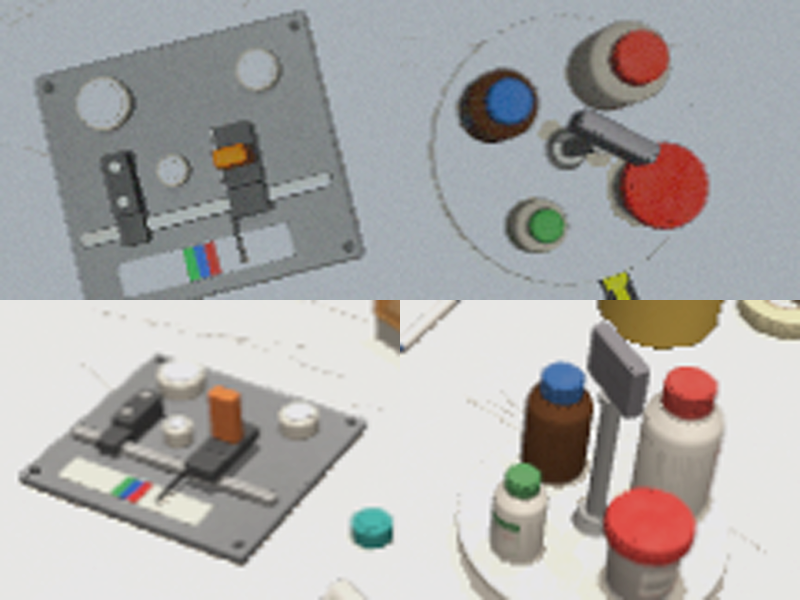

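The crop confirms the choices. The small cap sits in the nest at crop (172,170), the orange fin top is at (231,156), and the pointer tip is at (242,260), to the right of the bands. The handle top runs from (580,120) to (655,155) in the carousel panel, with green (545,225), blue (510,100), red (640,55) and the mark at (620,285).

```bash
cat > est.py <<'E'
from h import *
t=load("top1");s=load("scene1")
T1=lambda u,v:(127+u*.3-.35,188+v*.3-.35)
T2=lambda u,v:(325+(u-400)*.3-.35,178+v*.3-.35)
S1=lambda u,v:(155+u*.27-.36,173+(v-300)*.27-.36)
S2=lambda u,v:(290+(u-400)*.3-.35,213+(v-300)*.3-.35)
P=lambda n,x:print(n,np.round(x,4))
def TR(n,a,b):
    x,r=tri([(t,a),(s,b)]);print(n,x.round(4),np.round(r,4));return x
if __name__=="__main__":
    A=atz(t,T1(38,78),.01);B=atz(t,T1(305,10),.01);C=atz(t,T1(365,255),.01)
    P("corners",[A,B,C]);print(np.linalg.norm(A-B),np.linalg.norm(B-C))
    gy=(A-B)[:2];print("yaw",np.degrees(np.arctan2(gy[1],gy[0])-np.pi/2),np.degrees(np.arctan2(*(B-C)[:2][::-1])))
    P("gauge",(A+C)/2)
    TR("corner B",T1(305,10),S1(365,427)); TR("corner A",T1(38,78),S1(160,356))
    TR("fintop",T1(231,152),S1(224,392)); TR("cap top",T1(173,167),S1(179,423))
    TR("h end1",T2(582,117),S2(602,327)); TR("h end2",T2(658,150),S2(645,385))
    g=TR("green",T2(546,224),S2(522,470));b=TR("blue",T2(510,100),S2(562,372));r=TR("red",T2(641,55),S2(690,378));c=TR("cup",T2(665,185),S2(650,515))
    TR("arrow",T2(618,288),(338,317))
    P("post base",atz(t,T2(566,150),.025))
    for n,x,o in(("circ of g,b,r",None,None),):
        from scipy.optimize import least_squares
        def f(p):
            th=p[2];return np.r_[[p[0]+.064*np.cos(th+k)-q[0] for k,q in((0,g),(-np.pi/2,b),(np.pi,r))],[p[1]+.064*np.sin(th+k)-q[1] for k,q in((0,g),(-np.pi/2,b),(np.pi,r))]]
        for k0 in(0,):
            sol=least_squares(f,[b[0],b[1],np.arctan2(*(g-r)[:2][::-1])]);P("fit",sol.x);P("res",sol.fun)
E
python3 est.py
```

```text
corners [[0.5589 0.3347 0.01  ]
 [0.6066 0.1336 0.01  ]
 [0.4231 0.0909 0.01  ]]
0.20672708149582847 0.18843644294317005
yaw 13.34549739761477 13.108083114314987
gauge [0.491  0.2128 0.01  ]
corner B [6.073e-01 1.350e-01 6.000e-04] [0.0006 0.0006]
corner A [0.5602 0.335  0.0054] [0.0014 0.0014]
fintop [0.4989 0.1805 0.0745] [0.0002 0.0002]
cap top [0.4907 0.2302 0.0247] [0.0005 0.0005]
h end1 [ 0.5336 -0.2307  0.1867] [0.0013 0.0013]
h end2 [ 0.511  -0.2805  0.1787] [0.0001 0.0001]
green [ 0.4651 -0.222   0.0982] [0.0007 0.0007]
blue [ 0.5504 -0.1962  0.1161] [0.0007 0.0007]
red [ 0.5775 -0.2819  0.1409] [0.0008 0.0008]
cup [ 0.491  -0.3086  0.0918] [0.0012 0.0012]
arrow [ 0.4178 -0.2937  0.0101] [0.0028 0.0028]
post base [ 0.5192 -0.2523  0.025 ]
fit [ 0.521  -0.2522  2.6546]
res [-0.0006  0.0006  0.     -0.0002  0.0005 -0.0003]
```

Emit:
{"name": "move_arm", "arguments": {"increments": [0,0,0,0.12,0.7,0,0,0,0.12,0.7,0,0,0,0.12,0.7,0,0,0,0.12,0.7,0,0,0,0.12,0.7,0,0,0,0.12,0.7,0,0,0,0.12,0.7,0,0,0,0.12,0.7]}}

```text
time: 0.87
tool_pos: [0.1701, 0.6012, 0.2309]
tool_rot: [0.0, 0.582, 0.813, -0.0]
contact_force: [0.2, -1.3, -0.0]
gripper_width: 0.703
grasp_force: 0.0
```

Emit:
{"name": "move_arm", "arguments": {"increments": [0,0,0,0.105,0.7,-30,14,0,0,0.7,-30,14,0,0,0.7,-30,14,0,0,0.7,-30,14,0,0,0.7,-30,14,0,0,0.7,-30,14,0,0,0.7,-30,14,0,0,0.7]}}

```text
time: 1.53
tool_pos: [0.3141, 0.4178, 0.2311]
tool_rot: [0.0, 0.621, 0.784, -0.0]
contact_force: [0.4, 0.9, -0.6]
gripper_width: 0.696
grasp_force: 0.0
```

Emit:
{"name": "move_arm", "arguments": {"increments": [-30,14,0,0,0.7,-30,14,0,0,0.7,-30,14,0,0,0.7,-30,14,0,0,0.7,-30,14,0,0,0.7,-30,14,0,0,0.7,-30,14,0,0,0.7,0,0,0,0,0.7]}}

```text
time: 2.2
tool_pos: [0.4593, 0.2333, 0.2312]
tool_rot: [0.001, 0.624, 0.782, -0.0]
contact_force: [-0.4, 0.9, -0.3]
gripper_width: 0.702
grasp_force: 0.0
```

```bash
python3 - <<'E'
from h import *
s=manip.state();print(s["time"],s["tool_pos"],s["tool_rot"],s["gripper_width"])
c=cam("wrist");save(c,"w1")
yaw=np.radians(13.2);G=np.array([.491,.2128,0])
Rz=R.from_euler("z",yaw).as_matrix()
im=cv2.resize(c["img"],None,fx=1.4,fy=1.4)
for p in [(-.095,-.105,.01),(.095,.105,.01),(.095,-.105,.01),(-.095,.105,.01),(0,-.033,.076),(0,.015,.026),(0,.045,.032)]:
    u=proj(c,G+Rz@np.array(p))[0]*1.4;print(p,u);
    if 0<u[0]<784 and 0<u[1]<588: cv2.circle(im,tuple(int(q) for q in u),3,(255,0,255),1)
cv2.imwrite("pics/w1a.png",im)
E
```

```text
2.2 [0.4593384  0.23325344 0.23117011] [ 1.03447128e-03  6.23512560e-01  7.81812541e-01 -4.09143874e-04] 0.7021678319645511
(-0.095, -0.105, 0.01) [317.90188149 379.54262569]
(0.095, 0.105, 0.01) [540.17605734 146.83592385]
(0.095, -0.105, 0.01) [517.20418309 377.93667225]
(-0.095, 0.105, 0.01) [302.40695644 147.89293373]
(0, -0.033, 0.076) [424.96176541 340.66820431]
(0, 0.015, 0.026) [421.29054171 261.32239018]
(0, 0.045, 0.032) [422.48687183 226.60284971]
```

View pics/w1a.png

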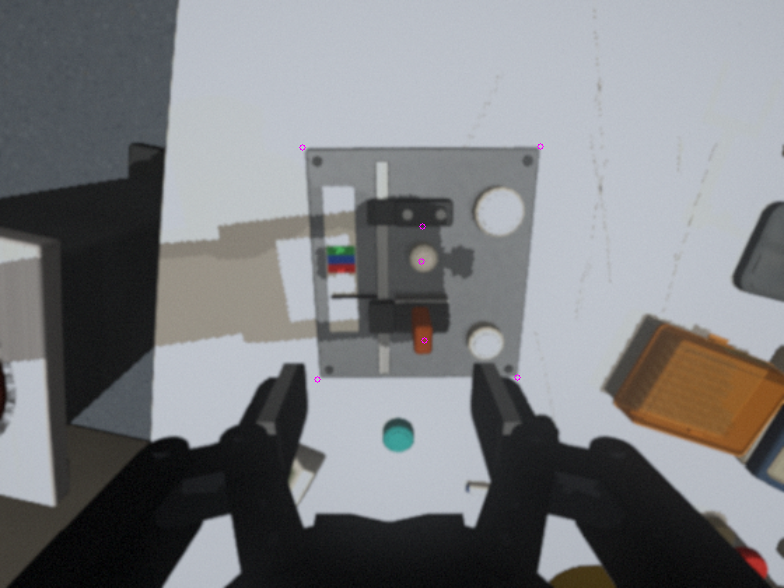

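The wrist view shows the projected board corners landing on the real ones. The fin is at (423,335) and the cap at (424,258), so the estimates hold.

Emit:
{"name": "move_arm", "arguments": {"increments": [-30,13,0,0,0.7,-30,13,0,0,0.7,0,0,30,0,0.7,0,0,30,0,0.7,0,0,20,0,0.7,0,0,0,0,0.7]}}

```text
time: 2.75
tool_pos: [0.4917, 0.1846, 0.1455]
tool_rot: [-0.003, 0.621, 0.784, -0.004]
contact_force: [-0.9, -0.3, -0.8]
gripper_width: 0.697
grasp_force: 0.0
```

```bash
python3 - <<'E'
from h import *
s=manip.state();print(s["time"],s["tool_pos"],s["tool_rot"],s["contact_force"])
c=cam("wrist");save(c,"w2")
F=np.array([.4989,.1805,.076]);Rz=R.from_euler("z",np.radians(13.2)).as_matrix()
im=c["img"].copy()
for z in(0,-.044):
  for a in[(-.007,-.012),(.007,-.012),(.007,.012),(-.007,.012)]:
    u=proj(c,F+Rz@np.array([*a,z]))[0];cv2.circle(im,tuple(int(q) for q in u),2,(255,0,255) if z==0 else (0,255,0),-1)
cv2.imwrite("pics/w2a.png",cv2.resize(im[120:420,100:460],None,fx=2,fy=2))
T=lambda:0
E
```

```text
2.75 [0.49173201 0.18457443 0.14549078] [-0.00342304  0.62100935  0.783786   -0.00389537] [-0.85191315 -0.34143113 -0.79310274]
```

View pics/w2a.png

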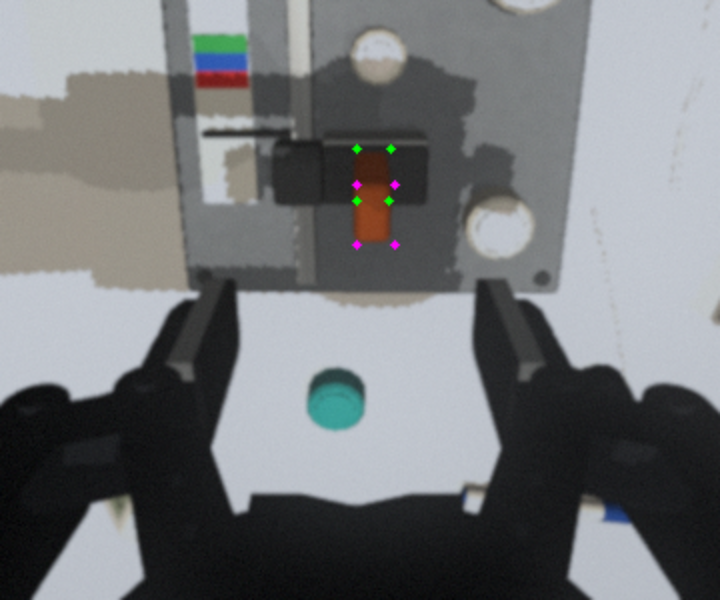

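The overlay fits the fin to about 1 mm; the actual top face is roughly (355-391, 183-241). Descending now.

Emit:
{"name": "move_arm", "arguments": {"increments": [-4,4,20,0,0.6,0,0,20,0,0.6,0,0,20,0,0.6,0,0,15,0,0.6,0,0,15,0,0.6,0,0,0,0,0.6,0,0,0,0,0.6]}}

```text
time: 3.38
tool_pos: [0.501, 0.1823, 0.0625]
tool_rot: [0.0, 0.621, 0.784, 0.0]
contact_force: [-0.2, -0.4, 0.1]
gripper_width: 0.597
grasp_force: 0.0
```

Emit:
{"name": "move_arm", "arguments": {"increments": [0,-3.5,10,0,0.6,0,0,10,0,0.6,0,0,0,0,0.6,0,0,0,0,0.3,0,0,0,0,0.15,0,0,0,0,0,0,0,0,0,0,0,0,0,0,0]}}

```text
time: 4.05
tool_pos: [0.498, 0.181, 0.0419]
tool_rot: [0.001, 0.621, 0.784, 0.001]
contact_force: [2.0, -0.3, 0.2]
gripper_width: 0.154
grasp_force: 59.9
```

Emit:
{"name": "move_arm", "arguments": {"increments": [0,0,0,0,0,0,0,0,0,0]}}

```text
time: 4.22
tool_pos: [0.4979, 0.181, 0.0419]
tool_rot: [0.001, 0.621, 0.784, 0.001]
contact_force: [3.2, 0.8, 1.3]
gripper_width: 0.155
grasp_force: 60.1
```

Emit:
{"name": "move_arm", "arguments": {"increments": [1,0,0,0,0,2,0,0,0,0,2.5,0,0,0,0,2.5,0,0,0,0,2.5,0,0,0,0,2.5,0,0,0,0,2.5,0,0,0,0,2.5,0,0,0,0]}}

```text
time: 4.88
tool_pos: [0.4937, 0.1988, 0.0419]
tool_rot: [0.001, 0.621, 0.784, 0.001]
contact_force: [5.1, -0.6, 4.5]
gripper_width: 0.159
grasp_force: 60.5
```

Emit:
{"name": "move_arm", "arguments": {"increments": [2.5,0,0,0,0,2.5,0,0,0,0,2.5,0,0,0,0,2.5,0,0,0,0,2,0,0,0,0,1,0,0,0,0,0,0,0,0,0,0,0,0,0,0]}}

```text
time: 5.55
tool_pos: [0.4907, 0.2116, 0.0419]
tool_rot: [0.0, 0.621, 0.784, 0.001]
contact_force: [4.2, 0.3, 4.9]
gripper_width: 0.158
grasp_force: 60.7
```

```bash
python3 - <<'E'
from h import *
s=manip.state();print(s["time"],s["tool_pos"],s["contact_force"])
c=cam("wrist");save(c,"w3")
t=cam("top");save(t,"top3")
a=cv2.resize(c["img"][40:340,100:460],(480,400));b=cv2.resize(t["img"][188:288,130:210],(320,400),interpolation=cv2.INTER_CUBIC)
cv2.imwrite("pics/w3a.png",np.hstack([a,b]))
E
```

```text
5.55 [0.49072778 0.21162338 0.0419295 ] [4.24013811 0.30322579 4.93528432]
```

View pics/w3a.png

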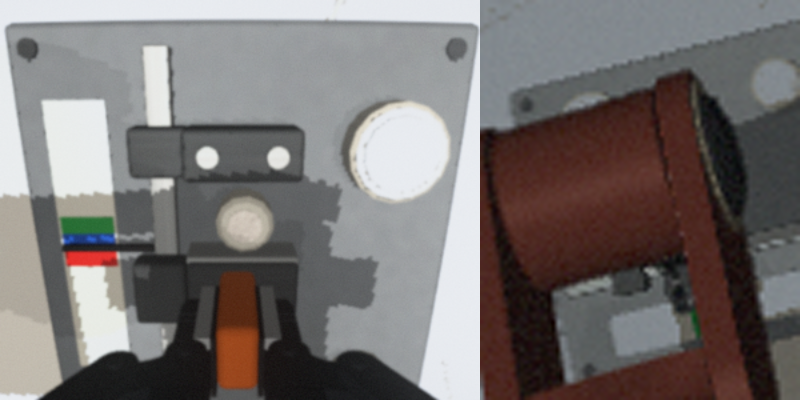

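The wrist view shows the pointer at the blue/red edge and the cap just touching the pad, with about 10 mm left before the fixed jaw.

Emit:
{"name": "move_arm", "arguments": {"increments": [1,0,0,0,0,1,0,0,0,0,1,0,0,0,0,1,0,0,0,0,1,0,0,0,0,1,0,0,0,0,0,0,0,0,0,0,0,0,0,0]}}

```text
time: 6.32
tool_pos: [0.4894, 0.2173, 0.0419]
tool_rot: [0.0, 0.621, 0.784, 0.001]
contact_force: [5.1, -0.4, 5.1]
gripper_width: 0.15
grasp_force: 60.7
```

Emit:
{"name": "move_arm", "arguments": {"increments": [1,0,0,0,0,0.5,0,0,0,0,0,0,0,0,0,0,0,0,0,0]}}

```text
time: 6.65
tool_pos: [0.4891, 0.2187, 0.0419]
tool_rot: [0.0, 0.621, 0.784, 0.001]
contact_force: [5.5, -0.8, 5.0]
gripper_width: 0.159
grasp_force: 60.7
```

Emit:
{"name": "move_arm", "arguments": {"increments": [0.5,0,0,0,0,0,0,0,0,0,0,0,0,0,0]}}

```text
time: 6.9
tool_pos: [0.489, 0.2188, 0.0419]
tool_rot: [0.001, 0.621, 0.784, 0.0]
contact_force: [5.3, -1.9, 4.5]
gripper_width: 0.151
grasp_force: 60.7
```

Emit:
{"name": "move_arm", "arguments": {"increments": [0.5,0,0,0,0,0,0,0,0,0,0,0,0,0,0]}}

```text
time: 7.15
tool_pos: [0.489, 0.2189, 0.0419]
tool_rot: [0.001, 0.621, 0.784, 0.0]
contact_force: [5.7, -3.7, 6.4]
gripper_width: 0.153
grasp_force: 60.8
```

Emit:
{"name": "move_arm", "arguments": {"increments": [0.5,0,0,0,0,0,0,0,0,0,0,0,0,0,0]}}

```text
time: 7.4
tool_pos: [0.489, 0.219, 0.0419]
tool_rot: [0.001, 0.621, 0.784, -0.0]
contact_force: [5.5, -5.9, 5.4]
gripper_width: 0.155
grasp_force: 60.8
```

```bash
python3 - <<'E'
from h import *
s=manip.state();print(s["time"],s["tool_pos"],s["contact_force"])
c=cam("wrist");save(c,"w4")
cv2.imwrite("pics/w4a.png",cv2.resize(c["img"][60:260,100:340],None,fx=3,fy=3,interpolation=cv2.INTER_CUBIC))
E
```

```text
7.4 [0.48897999 0.21896293 0.04192424] [ 5.52710162 -5.85925942  5.35935458]
```

View pics/w4a.png

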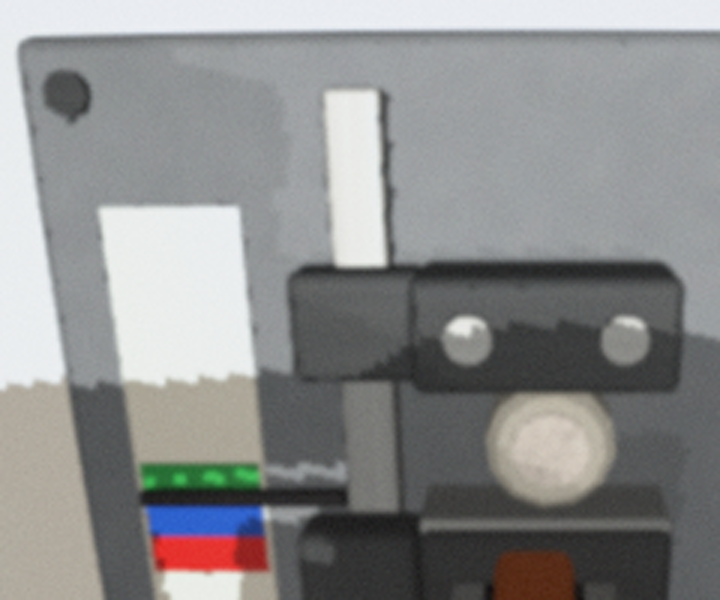

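The jaw is blocked with about 6 N on the cap. The cap touches both faces and measures about 24 mm against the 46 mm pad. The pointer reads green (around (205,495), pushed a little toward blue by parallax), so the green-capped bottle is wanted. Opening the fingers and rising.

Emit:
{"name": "move_arm", "arguments": {"increments": [0,0,0,0,0.3,0,0,0,0,0.5,0,0,0,0,0.6,0,0,0,0,0.6,0,0,-10,0,0.6,0,0,-30,0,0.6,0,0,-40,0,0.6,0,0,-40,0,0.6]}}

```text
time: 8.12
tool_pos: [0.4865, 0.2196, 0.1618]
tool_rot: [-0.001, 0.621, 0.784, -0.001]
contact_force: [1.1, -0.1, 0.8]
gripper_width: 0.599
grasp_force: 0.0
```

Emit:
{"name": "move_arm", "arguments": {"increments": [0,0,-40,0,0.6,0,0,-40,0,0.6,0,0,-40,0,0.6,0,0,0,0,0.6]}}

```text
time: 8.45
tool_pos: [0.4913, 0.221, 0.2929]
tool_rot: [0.005, 0.621, 0.784, 0.007]
contact_force: [1.0, 0.8, 1.8]
gripper_width: 0.603
grasp_force: 0.0
```

```bash
python3 - <<'E'
from h import *
s=manip.state();print(s["time"],s["tool_pos"],s["tool_rot"],s["contact_force"])
q=s["tool_rot"];Rm=R.from_quat([q[1],q[2],q[3],q[0]]).as_matrix()
H=np.array([.521,-.2522,.29]);print("shift tool mm",(Rm.T@(H-s["tool_pos"])*1000).round(1))
c=cam("wrist");save(c,"w5")
cv2.imwrite("pics/w5a.png",c["img"])
E
```

```text
8.45 [0.4913285  0.22100795 0.2928798 ] [0.00473051 0.62114278 0.78365308 0.00686459] [1.02701404 0.75826263 1.76698942]
shift tool mm [-467.5  -79.2    1. ]
```

View pics/w5a.png

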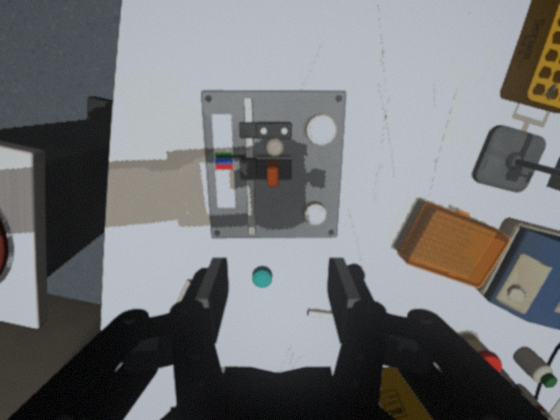

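The jaw stayed shut when released: cap at (275,148), pointer on the bands at (224,158). Moving to the carousel at this height.

Emit:
{"name": "move_arm", "arguments": {"increments": [-36,-6,0,0,0.6,-36,-6,0,0,0.6,-36,-6,0,0,0.6,-36,-6,0,0,0.6,-36,-6,0,0,0.6,-36,-6,0,0,0.6,-36,-6,0,0,0.6,-36,-6,0,0,0.6]}}

```text
time: 9.17
tool_pos: [0.506, -0.0729, 0.2801]
tool_rot: [-0.001, 0.621, 0.784, -0.0]
contact_force: [-0.7, 0.1, 0.4]
gripper_width: 0.599
grasp_force: 0.0
```

Emit:
{"name": "move_arm", "arguments": {"increments": [-36,-6,0,0,0.6,-36,-6,0,0,0.6,-36,-6,0,0,0.6,-36,-6,0,0,0.6,0,0,0,0,0.6,0,0,0,0,0.6,0,0,0,0,0.6]}}

```text
time: 9.75
tool_pos: [0.5159, -0.2167, 0.2802]
tool_rot: [-0.001, 0.621, 0.783, 0.0]
contact_force: [-0.0, -0.2, -0.5]
gripper_width: 0.599
grasp_force: 0.0
```

```bash
python3 - <<'E'
from h import *
s=manip.state();print(s["time"],s["tool_pos"],s["tool_rot"],s["contact_force"])
c=cam("wrist");save(c,"w6")
im=c["img"].copy();A=np.array([.521,-.2522])
def dot(x,y,z,col):
    u=proj(c,[x,y,z])[0]; 
    if 0<u[0]<560 and 0<u[1]<420: cv2.circle(im,tuple(int(round(q)) for q in u),1,col,-1)
pt=lambda r,a:A+r*np.array([np.cos(a),np.sin(a)])
for a in np.linspace(0,2*np.pi,40):dot(*pt(.1,a),.025,(255,0,255))
for r in(.105,.126):dot(*pt(r,3.524),.01,(255,0,255))
for k,z in((0,.097),(-np.pi/2,.115),(np.pi,.14)):dot(*pt(.064,2.6546+k),z,(255,255,0))
for i in(-1,1):
  for j in(-1,1):
    p=pt(1,2.6546+np.pi/2)-A;n=np.array([-p[1],p[0]]);dot(*(A+p*.028*i+n*.007*j),.192,(0,255,0))
cv2.imwrite("pics/w6a.png",cv2.resize(im[0:340,90:510],None,fx=1.75,fy=1.75,interpolation=cv2.INTER_CUBIC))
E
```

```text
9.75 [ 0.51589295 -0.21666474  0.28018224] [-1.25049675e-03  6.21412150e-01  7.83482846e-01  7.50259491e-05] [-0.02159197 -0.24322488 -0.48290546]
```

View pics/w6a.png

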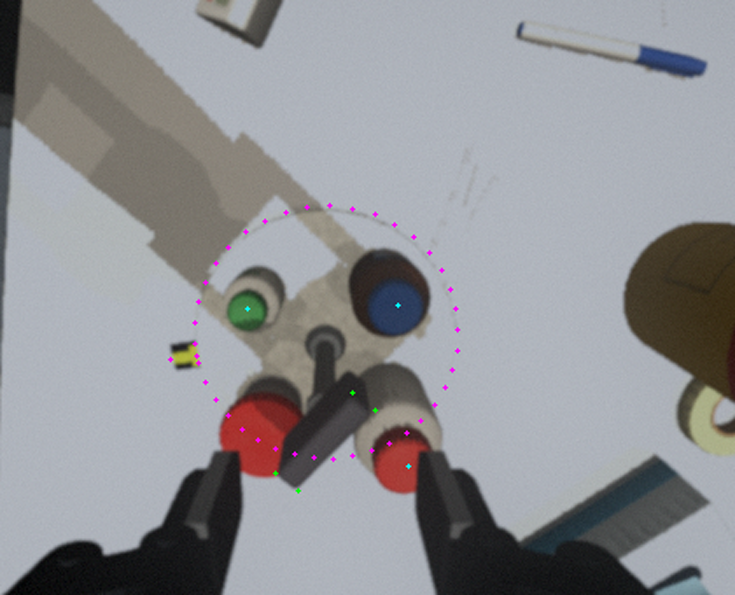

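The wrist view matches my model: green cap at (247,310), blue (397,305), turntable rim, and the handle's far corners at about (278,475) and (298,490). The yellow mark is at about (184,356). I'll refine the mark's direction by colour segmentation in all three views.

```bash
python3 - <<'E'
from h import *
C={n:load(n) for n in("top1","scene1","w6")}
roi={"top1":(380,255,405,275),"scene1":(325,305,350,330),"w6":(180,190,212,217)}
yo=[]
for n,c in C.items():
    x0,y0,x1,y1=roi[n];h=cv2.cvtColor(c["img"],cv2.COLOR_BGR2HSV)[y0:y1,x0:x1].astype(int)
    m=((h[...,0]>22)&(h[...,0]<38)&(h[...,1]>120)&(h[...,2]>60))
    v,u=np.nonzero(m);w=(h[...,1]*h[...,2])[m];uv=(x0+np.average(u,weights=w),y0+np.average(v,weights=w));yo.append((c,uv));print(n,m.sum(),np.round(uv,1),atz(c,uv,.008).round(4))
x,r=tri(yo);print("yellow",x.round(4),np.round(r,4))
# caps by colour in w6: triangulate with earlier
w=C["w6"];f=lambda u,v:(90+u/1.75,v/1.75)
import est
o=[("g",est.T2(546,224),est.S2(522,470),f(246,311)),("b",est.T2(510,100),est.S2(562,372),f(396,306))]
P={}
for n,a,b,d in o:
    P[n],r=tri([(C["top1"],a),(C["scene1"],b),(w,d)]);print(n,P[n].round(4),np.round(r,4))
for A in(np.array([.521,-.2522]),):
  for n,X in(("y",x),*P.items()): d=X[:2]-A;print(n,np.linalg.norm(d).round(4),np.arctan2(d[1],d[0])%6.2832)
E
```

```text
top1 49 [390.2 264. ] [ 0.4163 -0.2923  0.008 ]
scene1 68 [336.9 317.9] [ 0.4177 -0.2945  0.008 ]
w6 113 [196.3 203.2] [ 0.4155 -0.2946  0.008 ]
yellow [ 0.4164 -0.2937  0.0089] [0.0016 0.0013 0.0008]
g [ 0.4649 -0.2225  0.0988] [0.0012 0.0004 0.0008]
b [ 0.5502 -0.1962  0.1162] [0.0006 0.0008 0.0003]
y 0.1126 3.519537788683833
g 0.0635 2.6542743064976495
b 0.0632 1.09027108979003
```

Emit:
{"name": "move_arm", "arguments": {"increments": [-36,-3,0,0,0.6,0,0,0,0.12,0.6,0,0,0,0.12,0.6,0,0,0,0.12,0.6,0,0,0,0.12,0.6,0,0,0,0.12,0.6,0,0,0,0.12,0.6,0,0,0,0,0.6]}}

```text
time: 10.47
tool_pos: [0.5219, -0.2513, 0.2812]
tool_rot: [-0.0, 0.857, 0.515, 0.0]
contact_force: [0.4, -0.4, -0.0]
gripper_width: 0.599
grasp_force: 0.0
```

Emit:
{"name": "move_arm", "arguments": {"increments": [0,0,20,0,0.6,0,0,20,0,0.6,0,0,0,0,0.6,0,0,0,0,0.6]}}

```text
time: 10.8
tool_pos: [0.5211, -0.2516, 0.24]
tool_rot: [-0.001, 0.857, 0.516, -0.001]
contact_force: [-0.8, -0.5, 0.1]
gripper_width: 0.602
grasp_force: 0.0
```

```bash
python3 - <<'E'
from h import *
s=manip.state();print(s["time"],s["tool_pos"],s["tool_rot"],s["contact_force"])
q=s["tool_rot"];Rm=R.from_quat([q[1],q[2],q[3],q[0]]).as_matrix();print(np.degrees(np.arctan2(Rm[1,1],Rm[0,1])))
print("shift",(Rm.T@(np.array([.521,-.2522,.157])-s["tool_pos"])*1000).round(1))
E
```

```text
10.8 [ 0.52112137 -0.25163782  0.23999544] [-1.44151321e-03  8.56683003e-01  5.15840817e-01 -6.37325185e-04] [-0.84675265 -0.50842953  0.0987664 ]
-27.89253301002537
shift [-0.6  0.4 83. ]
```

Emit:
{"name": "move_arm", "arguments": {"increments": [-0.5,0.5,20,0,0.6,0,0,20,0,0.6,0,0,20,0,0.6,0,0,13,0,0.6,0,0,9,0,0.6,0,0,0,0,0.6,0,0,0,0,0.6]}}

```text
time: 11.38
tool_pos: [0.5223, -0.2537, 0.16]
tool_rot: [0.0, 0.857, 0.515, 0.0]
contact_force: [0.3, 0.7, 0.1]
gripper_width: 0.602
grasp_force: 0.0
```

Emit:
{"name": "move_arm", "arguments": {"increments": [0,0,0,0,0.4,0,0,0,0,0.3,0,0,0,0,0.25,0,0,0,0,0.2,0,0,0,0,0.1,0,0,0,0,0,0,0,0,0,0,0,0,0,0,0]}}

```text
time: 12.05
tool_pos: [0.5215, -0.2535, 0.1603]
tool_rot: [-0.0, 0.857, 0.515, -0.0]
contact_force: [-3.8, 2.1, 5.8]
gripper_width: 0.153
grasp_force: 62.5
```

Emit:
{"name": "move_arm", "arguments": {"increments": [0,0,0,-0.02,0,0,0,0,-0.04,0,0,0,0,-0.06,0,0,0,0,-0.06,0,0,0,0,-0.06,0,0,0,0,-0.06,0,0,0,0,-0.06,0,0,0,0,-0.04,0]}}

```text
time: 12.72
tool_pos: [0.5214, -0.2535, 0.1602]
tool_rot: [-0.001, 0.737, 0.676, -0.0]
contact_force: [-5.4, 2.6, 5.3]
gripper_width: 0.154
grasp_force: 62.6
```

Emit:
{"name": "move_arm", "arguments": {"increments": [0,0,0,-0.06,0,0,0,0,-0.06,0,0,0,0,-0.06,0,0,0,0,-0.06,0,0,0,0,-0.06,0,0,0,0,-0.06,0,0,0,0,-0.04,0,0,0,0,0,0]}}

```text
time: 13.38
tool_pos: [0.5213, -0.2535, 0.1603]
tool_rot: [-0.001, 0.589, 0.808, -0.0]
contact_force: [-6.9, 3.3, 6.1]
gripper_width: 0.151
grasp_force: 62.6
```

Emit:
{"name": "move_arm", "arguments": {"increments": [0,0,0,-0.04,0,0,0,0,-0.02,0,0,0,0,-0.005,0,0,0,0,0,0,0,0,0,0,0]}}

```text
time: 13.8
tool_pos: [0.5213, -0.2535, 0.1603]
tool_rot: [-0.001, 0.563, 0.827, -0.0]
contact_force: [-6.0, 3.7, 6.3]
gripper_width: 0.153
grasp_force: 62.6
```

```bash
python3 - <<'E'
from h import *
s=manip.state();print(s["time"],s["tool_pos"],s["tool_rot"],s["contact_force"],s["ft_torque"],s["gripper_width"])
q=s["tool_rot"];Rm=R.from_quat([q[1],q[2],q[3],q[0]]).as_matrix();print("tool y deg",np.degrees(np.arctan2(Rm[1,1],Rm[0,1])))
L=[]
for n in("scene","top","wrist"):
    c=cam(n);save(c,n+"9");L.append(c["img"])
a=cv2.resize(L[0][203:338,270:430],(400,338),interpolation=cv2.INTER_CUBIC);b=cv2.resize(L[1][160:295,305:465],(400,338),interpolation=cv2.INTER_CUBIC)
d=cv2.resize(L[2],(333,250))
o=np.zeros((588,800,3),np.uint8);o[:338]=np.hstack([a,b]);o[338:,:333]=d
cv2.imwrite("pics/c9.png",o)
E
```

```text
13.8 [ 0.52127181 -0.25352574  0.16026261] [-8.61562717e-04  5.62831642e-01  8.26571037e-01 -3.47526175e-04] [-5.98946623  3.66149985  6.34342043] [0.39231661 0.86044141 0.06680114] 0.15300461329218823
tool y deg 21.496308574664564
```

View pics/c9.png

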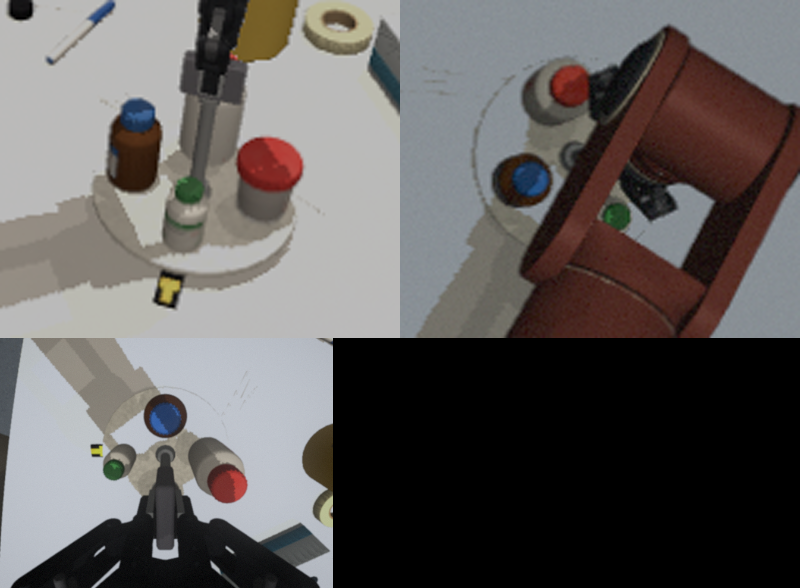

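The pictures show the green-capped bottle standing by the yellow mark: scene panel green (188,190), mark (168,290). The handle is still gripped. I'll check the alignment numerically.

```bash
python3 - <<'E'
from h import *
from scipy.optimize import least_squares
s9,w9,t9=load("scene9"),load("wrist9"),load("top9")
def blob(c,box,h0,h1,smin=110,vmin=40):
    x0,y0,x1,y1=box;h=cv2.cvtColor(c["img"],cv2.COLOR_BGR2HSV)[y0:y1,x0:x1].astype(int)
    H=(h[...,0]+20)%180;m=((H>h0+20)&(H<h1+20)&(h[...,1]>smin)&(h[...,2]>vmin)).astype(np.uint8)
    n,l,st,ce=cv2.connectedComponentsWithStats(m);k=1+np.argmax(st[1:,4]);return (x0+ce[k][0],y0+ce[k][1]),st[k]
S=lambda x0,y0,x1,y1:(int(270+x0*.4),int(203+y0*.4),int(270+x1*.4),int(203+y1*.4))
W=lambda x0,y0,x1,y1:tuple(int(q*1.68) for q in(x0,y0-338,x1,y1-338))
P={}
for n,sb,wb,h in(("yel",S(145,265,195,315),W(85,440,108,462),(20,38)),("green",S(165,170,215,210),W(98,452,130,485),(40,85)),("blue",S(110,90,165,140),W(140,395,192,440),(95,125))):
    a,sa=blob(s9,sb,*h);b,sw=blob(w9,wb,*h)
    P[n],r=tri([(s9,a),(w9,b)]);print(n,np.round(a,1),sa[4],np.round(b,1),sw[4],P[n].round(4),np.round(r,4), "top-proj",proj(t9,P[n])[0].round(1))
for A in([.521,-.2522],[.5213,-.2535]):
    for n,X in P.items():d=X[:2]-A;print(A,n,np.linalg.norm(d).round(4),np.degrees(np.arctan2(d[1],d[0])).round(2)%360)
E
```

```text
yel [336.8 318.1] 75 [163.4 189.4] 246 [ 0.4158 -0.2947  0.0093] [0.0006 0.0006] top-proj [391.3 264.2]
green [343.9 280.8] 26 [190.2 214.6] 233 [ 0.4588 -0.2764  0.084 ] [0.0004 0.0004] top-proj [390.6 246.9]
blue [324.8 248.8] 136 [277.4 135.2] 2170 [ 0.4972 -0.1957  0.1058] [0.0001 0.0001] top-proj [357.6 230.9]
[0.521, -0.2522] yel 0.1135 201.99
[0.521, -0.2522] green 0.0668 201.21
[0.521, -0.2522] blue 0.0613 112.87
[0.5213, -0.2535] yel 0.1133 201.32
[0.5213, -0.2535] green 0.0666 200.08
[0.5213, -0.2535] blue 0.0626 112.66
```

Green is within about 1° of the mark direction. I'll apply a small trim, settle and hand in.

Emit:
{"name": "move_arm", "arguments": {"increments": [0,0,0,-0.008,0,0,0,0,0,0,0,0,0,0,0,0,0,0,0,0,0,0,0,0,0,0,0,0,0,0]}}

```text
time: 14.45
tool_pos: [0.5213, -0.2535, 0.1603]
tool_rot: [-0.001, 0.56, 0.829, -0.0]
contact_force: [-6.2, 3.0, 6.2]
gripper_width: 0.156
grasp_force: 62.6
```

```bash
python3 - <<'E'
from h import *
s=manip.state();print(s["tool_rot"],s["contact_force"],s["grasp_force"],np.abs(s["joint_vel"]).max())
print(manip.job_done())
E
```

```text
[-8.40948526e-04  5.59550842e-01  8.28795532e-01 -3.37783862e-04] [-6.2011996   3.00146964  6.22180247] 62.62981653213501 0.0013850058660090044
the job is handed in; nothing more can be done
None
```

I handed the job in at about 14.5 s: the gauge jaw is shut on the 24 mm cap (green), the green-capped bottle is at the front mark to within about 1° by my measurements, and the gripper still holds the handle; no verdict came back.

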